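# Lower the guard and switch on the bench dough sheeter

## Task

Get the bench dough sheeter running: gently lower its raised wire guard until it lies fully down over the rolls, and only then turn the rotary switch on the sloping panel clockwise by one click, so that its pointer comes to rest at the single stroke (slow) and not beyond. Then let go, and leave the rolling pin, dredger and jar where they are.

Things in the scene. Friction and masses are not known exactly. Their poses are not given: they have to be found in the camera images.
- sheeter: dough sheeter, fixed: base 300 (x) by 440 mm (y), 190 mm tall. Origin: table level, centre of the base; x away from the operator (its front faces -x), z up. White motor housing at y -220 to -32 mm, 170 mm tall, sloping panel at its front; rolls between steel cheeks at y -32 to 220 mm; infeed bed, top at z 112 mm, at x -163 to -36 mm. Round roll-gap knob on the +y side: fixed
- guard (a joint): hinge of the wire guard, rad: 0 = fully down on the cheeks (hard stop), grows as it opens, at most 1.5. It starts raised, at 0.8 to 1.25. The hinge is stiff (0.6 N m of friction): the guard stays wherever it is left and takes 1 to 6 N at the grip bar to move
- guard_grip (a point): middle of the guard's round grip bar: 14 mm thick, 120 mm long, parallel to the sheeter's y, carried 45 mm before the grid's front edge by two 8 mm rods at its ends; 160 mm from the hinge. With the guard down it is at (-138, 94, 162) mm of the sheeter's frame, 50 mm above the infeed bed. Site axes turn with the guard
- guard_hinge (a point): middle of the guard's hinge axis, at (20, 94, 190) mm of the sheeter's frame; the axis is parallel to the sheeter's y. From it the guard reaches to the front: at joint value q the line to the grip bar rises at q - 0.175 rad above level
- switch (a joint): rotary switch, rad, grows clockwise as seen facing the panel. Detents at 0 (off: round spot, 10 o'clock), 1.047 (slow: single stroke, 12 o'clock = straight up the slope), 2.094 (fast: double stroke, 2 o'clock). Starts at off. About 0.25 N m to leave off; past 0.52 it is pulled on to the single stroke, past 1.57 to the double stroke. Let go, it rests within 0.06 of a detent
- switch_grip (a point): on the switch's axis inside its black grip bar, 31 mm out from the panel, 16 mm below the bar's top. Axes turn with the switch: z out of the panel, x along the pointer. The bar is 16 mm wide, runs along x from -29 mm to the pointer's tip at 44 mm (last 17 mm 10 mm wide) and stands 36 mm proud of a 60 mm round skirt on a 136 mm square plate
- rolling_pin: bystander: wooden rolling pin lying on the table, 410 mm long, 56 mm thick; origin under its middle, x along it
- dredger: bystander: aluminium flour dredger standing on the table, 76 mm across, 127 mm tall; origin under its middle
- jar: bystander: closed glass jar standing on the table, 70 mm across, 110 mm tall; origin under its middle
- panel (a point): point of the sloping control panel where the switch's axis leaves it, at (-40, -125, 118.5) mm of the sheeter's frame; axes as the sheeter's. The panel slopes at 30 degrees, from z 55 mm at x -150 mm up to z 170 mm at x 50 mm; its outward normal, the switch's axis, is (-0.5, 0, 0.866) in these axes

How it is judged:
By the outcome, as a careful person would: the job done as asked, in the order asked, and still so for the second after the job is handed in, with the robot touching nothing.
It also fails if it takes over 45 s, if anything falls off the work surface, if the arm or the gripper's body presses on something with over 40 N, if the wrist force passes 120 N, or if a joint passes its speed limit or range.

## Robot

A 6-joint arm with a two-finger parallel gripper is mounted at the origin on the work surface. World frame = base frame: x ahead of the robot, y to its left, z up, the work surface at z = 0. Lengths are in mm, angles in rad, forces in N, time in s.
With the tool pointing down it reaches from about 300 to 775 mm from the base axis. Payload 14.6 kg.
Tool frame: the origin (TCP) lies between the finger pads; the fingertips stand manip.nose_length ahead of it and the grasp point (between the pads) lies 11 mm behind it (manip.nose_length is the distance from the TCP to the fingertips, in mm); z points along the fingers, y is the line along which they close (so a half turn about z gives the same grasp; the last joint's range is limited). The gripper opens to 94 mm and grips with 3 to 60 N. Pads are 16 mm wide; open, the fingers measure 119 mm over their backs; the gripper's body (75 mm by 177 mm) begins 78 mm behind the grasp point.
Start: joints at [1.127, 0.3, 1.521, -0, 1.321, -0.067], TCP at [202.367, 511.407, 213.446] pointing down, gripper open.
Joint ranges: [-3.03, 3.03], [-0.79, 2.21], [0.23, 2.52], [-1.04, 4.18], [0, 3.07], [-2.55, 2.55]. Speed limits (rad/s): [2.22, 2.22, 2.57, 3.14, 3.14, 3.14].

## Interface

Orientations are given as [roll, pitch, yaw] about the fixed x, y, z axes, in that order (R = Rz(yaw) Ry(pitch) Rx(roll)).
In Python, from cell import manip, cams, job gives the robot as it stands.
- The arm moves only by the tool jog_arm, never from a script. Its argument "commands" is a list of rows, each an object of numbers: "dx", "dy", "dz": the shift along the tool's x, y, z each as a share of 40 mm, from -1 to 1; "ax", "ay", "az": the turn, a rotation vector about the tool's x, y, z each as a share of 10 degrees, from -1 to 1; "gripper": the closure, from 0 (fully open) to 1 (shut). A call has 1 to 10 rows; each row shifts and turns the commanded pose from where the row before left it, along the tool's axes as they then stand; what a row does not reach is not made up. A row lasts 1/8 s, in which the tool goes at most 62.5 mm and 10.7 degrees, less where a joint would pass 70% of its speed; a pose out of reach is approached as far as the arm can. A call with a number of a shift or a turn outside -1 to 1 is refused whole. A call with a gripper value outside its range is refused whole. The fingers move at their own pace and stop on an object; "squeeze" is the grip in N (left out, the last holds). Time passes only in rows, so rows that do not move let the fingers close. It gives the time, the measured TCP pose, the force, the opening and the grip force at its end, in the units of the state.
- manip.read_state(): the state, without advancing time (a new reading comes with each control period).
- cams.camera(name): name is "scene" or "top" or "wrist"; returns a dict with "image" (480x640x3 uint8, red, green, blue), "fx", "fy", "cx", "cy" (pixels), "world_to_cam" (4x4, takes a point from world to camera coordinates). Camera axes: x right, y down, z forward; pixel columns grow to the right and rows downward; lengths in mm; the calibration is good to about 2 mm. A picture is of the moment at which its call begins. There is no depth.
- job.sign_off(): hands the job in; it is judged then, once.
The state is a dict: "clock": time; "joints": joint angles; "qd": joint speeds; "effort": joint torques, N m; "eef_pos": TCP position; "eef_rot": TCP orientation; "wrist_force": force on the tool from outside, world axes, zero at the start; "moment": the same for the moment, N m; "finger_gap": finger opening in mm; "finger_force": force on a finger pad.
Only numpy, scipy, OpenCV 4.12 (cv2) and the standard library are available. Lean on these libraries where they do the work, as an engineer would, in place of code of your own. Each camera call takes 0.05 s, during which the arm holds its last target. There are 200 camera calls.

## Working session

There is one attempt and no reset: what is moved stays moved. The work goes in short steps, Python scripts to look and compute and a tool call to move; the robot and the scene stay as the last step left them, time stands still between calls to the robot, and variables do not carry over. Pictures are saved under pics/ and viewed, at most 10 in all, crops included, and the job is handed in when it is done.

Besides the shell and the picture viewer there is one more tool, called after ">>>" as name(argument=value, ...) on one line, values as JSON. jog_arm: Moves the arm, as the interface text tells. Shift numbers are shares of 40 mm and turn numbers shares of 10 degrees, none past 1 either way. Its arguments: {"type":"object","properties":{"commands":{"type":"array"},"squeeze":{"type":"number"}},"required":["commands"]}

```bash
mkdir -p pics; python3 - <<'E'
from cell import manip,cams,job
import cv2,pickle
d={n:cams.camera(n) for n in("scene","top")}
pickle.dump(d,open('d0.pkl','wb'))
for n,c in d.items():
    cv2.imwrite(f'pics/{n}0.png',c['image'][:,:,::-1]); print(n,c['fx'],c['cx'],c['cy'],c['world_to_cam'].round(3).tolist())
print(manip.read_state(),manip.nose_length)
E
```

```text
scene 502.88827990647815 324.0287155752412 250.28929305368155 [[0.797, 0.604, 0.025, -470.0], [0.359, -0.44, -0.823, -83.072], [-0.486, 0.664, -0.568, 1257.483], [0.0, 0.0, 0.0, 1.0]]
top 611.6951587922031 321.27049831359705 241.71785365535644 [[-0.009, -1.0, -0.005, 15.314], [-0.972, 0.009, -0.236, 599.281], [0.236, 0.003, -0.972, 1432.827], [0.0, 0.0, 0.0, 1.0]]
{'clock': 0.1, 'joints': array([ 1.12738433e+00,  3.00384293e-01,  1.52151859e+00,  3.48154735e-05,
        1.32069245e+00, -6.66169004e-02]), 'qd': array([-0.001134  , -0.00108497, -0.00376399,  0.00118353, -0.0003465 ,
        0.00076137]), 'effort': array([ 1.66052650e-03, -5.32642329e+01, -3.53283691e+01,  7.10249855e-02,
        2.34128174e-02, -6.32627894e-05]), 'eef_pos': array([202.27468971, 511.21195469, 212.9603735 ]), 'eef_rot': array([-3.14059444e+00, -1.00395218e-04,  2.76478888e+00]), 'wrist_force': array([-0.21803615, -0.45837529, -0.14699175]), 'moment': array([ 0.01254778, -0.01543778,  0.01619636]), 'finger_force': 0.0, 'finger_gap': 93.69550397665539} 8.0
```

View pics/scene0.png

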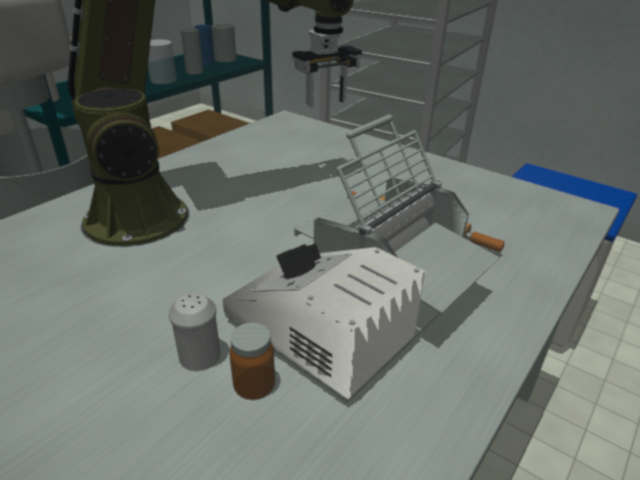

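View pics/top0.png

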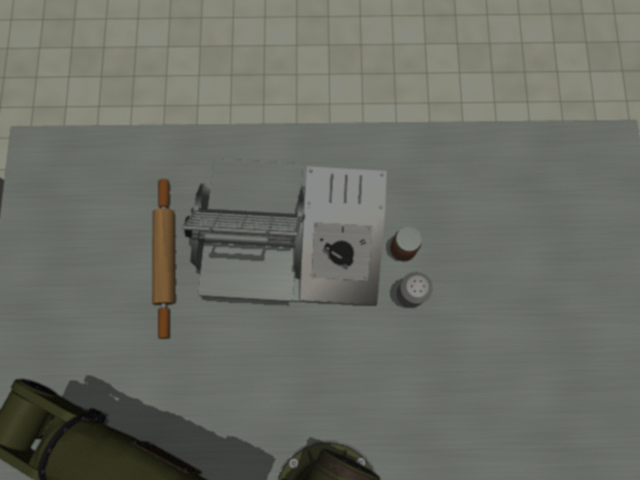

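The scene view shows the guard raised (grip bar near (371,128)) and the switch near (298,261). In the top view the housing corners are about (305,167), (386,170), (301,302) and (377,304), and the switch is at (341,254). I'll zoom in on both.

```bash
python3 - <<'E'
import cv2,pickle
d=pickle.load(open('d0.pkl','rb'))
for n,(x,y,w,h,s) in dict(top=(180,155,210,155,3.8),scene=(215,105,300,220,2.66)).items():
    im=d[n]['image'][y:y+h,x:x+w,::-1]
    cv2.imwrite(f'pics/{n}z.png',cv2.resize(im,None,fx=s,fy=s,interpolation=cv2.INTER_CUBIC))
E
```

```text
(no output)
```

View pics/topz.png

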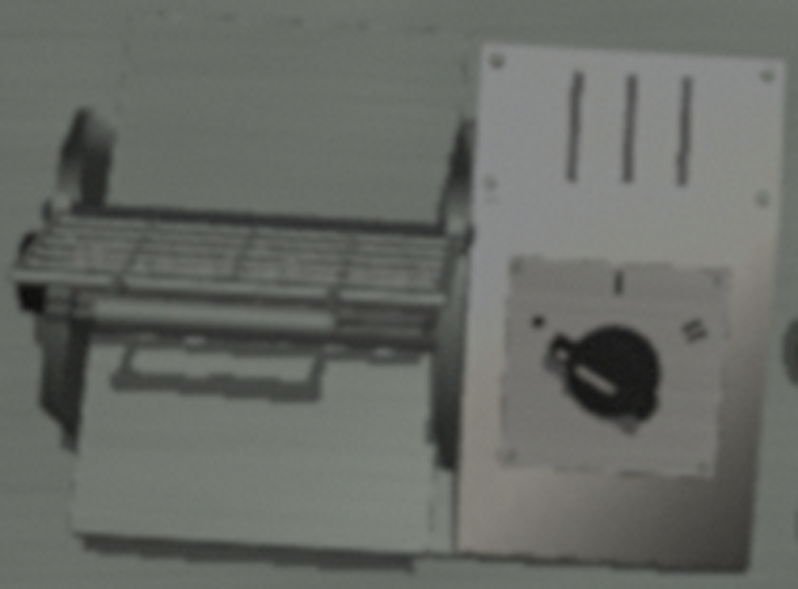

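View pics/scenez.png

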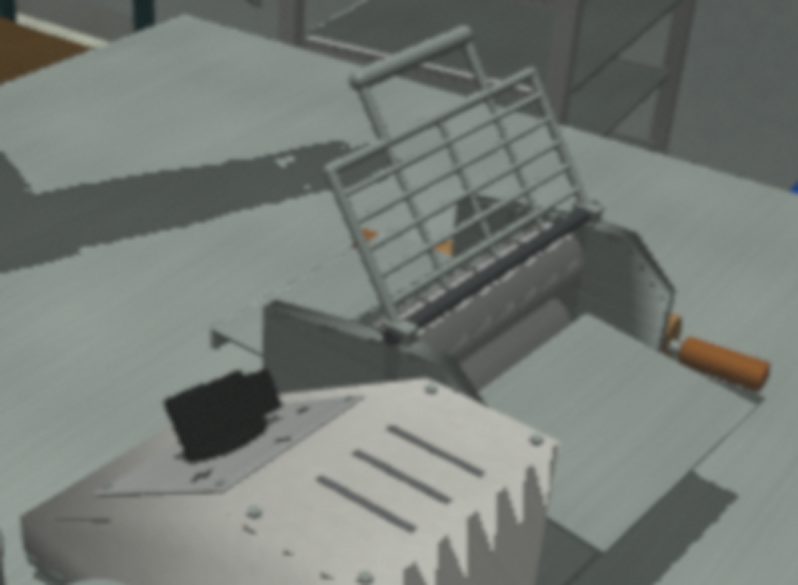

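Top zoom: housing rear corners (481,43) and (785,63), plate corners (510,258), (730,268), (717,478) and (498,465), pointer at off. Scene zoom: grip bar ends (357,80) and (468,32), plate corners (225,492) and (97,493). Next I'll fit the pose and guard angle.

```bash
cat > h.py <<'E'
import numpy as np,pickle
from scipy.optimize import least_squares
from scipy.spatial.transform import Rotation as R
def proj(c,P):
    p=np.c_[P,np.ones(len(P))]@c['world_to_cam'].T
    return np.c_[c['fx']*p[:,0]/p[:,2]+c['cx'],c['fy']*p[:,1]/p[:,2]+c['cy']]
def T(v,P): return R.from_euler('z',v[2]).apply(P)+[v[0],v[1],0]
def grip(q,dy=0):
    return np.array([20-160*np.cos(q-.175),94+dy,190+160*np.sin(q-.175)])
def panel(u,w,h=0): # u up slope, w along y, h out
    return np.array([-40,-125,118.5])+u*np.array([.866,0,.5])+w*np.array([0,1,0])+h*np.array([-.5,0,.866])
E
python3 - <<'E'
from h import *
d=pickle.load(open('d0.pkl','rb'))
tz=lambda a:np.array(a)/3.8+[180,155]-0.37
sz=lambda a:np.array(a)/2.66+[215,105]-0.31
tp=tz([(481,43),(785,63),(510,258),(730,268),(717,478),(498,465)])
sp=sz([(557,442),(225,492),(97,493),(365,398),(357,80),(468,32)])
pc=[panel(68,68,2),panel(68,-68,2),panel(-68,-68,2),panel(-68,68,2)]
def f(v):
    t=proj(d['top'],T(v,np.array([(150,-32,170),(150,-220,170)]+pc)))-tp
    s=proj(d['scene'],T(v,np.array([(150,-32,170),pc[1],pc[2],pc[0],grip(v[3],-60),grip(v[3],60)])))-sp
    return np.r_[t,s].ravel()
for q in(.8,1.2):
    r=least_squares(f,[520,-50,0,q],loss='soft_l1',x_scale=[10,10,.1,.1]);print(r.x,r.cost)
v=r.x;print(r.fun.reshape(-1,2).round(1).tolist())
np.save('v.npy',v)
print(proj(d['top'],T(v,np.array([(-150,-32,55),(-150,-220,55),(-150,-32,0),(-150,-220,0),(-163,-32,112),(-163,220,112)]))).round(0), tz([(455,550),(748,570),(430,550),(75,535)]).round(0))
print('grip',T(v,grip(v[3])[None]),'down',T(v,grip(0)[None]),'sw',T(v,panel(0,0,31)[None]))
E
```

```text
[ 6.13255863e+02  8.41832124e+01 -7.04979727e-02  1.14029266e+00] 6.596374099779981
[ 6.13255863e+02  8.41832124e+01 -7.04979735e-02  1.14029266e+00] 6.596374099779831
[[0.8, -0.1], [0.3, -0.9], [0.2, -0.6], [0.4, 0.2], [-0.4, -0.3], [0.7, -0.3], [1.4, -1.0], [-0.8, -1.5], [-0.4, -0.5], [0.1, -1.9], [1.2, -0.8], [-1.5, 0.5]]
[[300. 299.]
 [377. 303.]
 [301. 302.]
 [375. 306.]
 [299. 301.]
 [192. 294.]] [[299. 299.]
 [376. 305.]
 [293. 299.]
 [199. 295.]]
grip [[548.98551173 182.95573609 321.55448424]] down [[482.66262211 187.63912673 162.14269799]] sw [[549.08877369 -36.59689609 145.346     ]]
```

The fit is good, with residuals of about 1 px and the bed edge and front predicted to within a few px. Sheeter is at (613,84), yaw -4°, guard q≈1.14. I'll raise and turn first.

>>> jog_arm(commands=[{"dz": -1, "az": 0.9, "gripper": 0.4}, {"dz": -1, "az": 0.9}, {"dz": -1, "az": 0.9}, {"dz": -1, "az": 0.9}, {"dz": -0.8, "az": 0.9}, {"az": 0.9}, {"az": 0.9}, {"az": 0.93}])

```text
schema error: expected keys dx, dy, dz, ax, ay, az, gripper
```

```bash
cat >> h.py <<'E'
def delta(st,p,Rt):
    Rc=R.from_euler('xyz',st['eef_rot']); 
    print('pos',st['eef_pos'].round(1),'t',st['clock'],'F',st['wrist_force'].round(1),'gap',round(st['finger_gap'],1),'q',st['joints'].round(2))
    print('shift/40',(Rc.inv().apply(np.array(p)-st['eef_pos'])/40).round(2),'turn/10',((Rc.inv()*Rt).as_rotvec(degrees=True)/10).round(2))
E
python3 - <<'E'
from h import *
from cell import manip
v=np.load('v.npy')
g=T(v,grip(v[3])[None])[0]
delta(manip.read_state(),[g[0],g[1],405],R.from_euler('xyz',[np.pi,0,np.pi/2+v[2]]))
E
```

```text
pos [202.3 511.2 213. ] t 0.1 F [-0.2 -0.5 -0.1] gap 93.7 q [ 1.13  0.3   1.52  0.    1.32 -0.07]
shift/40 [-11.08  -4.45  -4.8 ] turn/10 [-0.01  0.    7.24]
```

>>> jog_arm(commands=[{"dx": 0, "dy": 0, "dz": -1, "ax": 0, "ay": 0, "az": 0.9, "gripper": 0.4}, {"dx": 0, "dy": 0, "dz": -1, "ax": 0, "ay": 0, "az": 0.9, "gripper": 0.4}, {"dx": 0, "dy": 0, "dz": -1, "ax": 0, "ay": 0, "az": 0.9, "gripper": 0.4}, {"dx": 0, "dy": 0, "dz": -1, "ax": 0, "ay": 0, "az": 0.9, "gripper": 0.4}, {"dx": 0, "dy": 0, "dz": -0.8, "ax": 0, "ay": 0, "az": 0.9, "gripper": 0.4}, {"dx": 0, "dy": 0, "dz": 0, "ax": 0, "ay": 0, "az": 0.9, "gripper": 0.4}, {"dx": 0, "dy": 0, "dz": 0, "ax": 0, "ay": 0, "az": 0.9, "gripper": 0.4}, {"dx": 0, "dy": 0, "dz": 0, "ax": 0, "ay": 0, "az": 0.94, "gripper": 0.4}, {"dx": 0, "dy": 0, "dz": 0, "ax": 0, "ay": 0, "az": 0, "gripper": 0.4}])

```text
clock: 1.23
eef_pos: [202.4, 511.4, 405.2]
eef_rot: [-3.141, 0.001, 1.502]
wrist_force: [0.1, -0.1, -0.3]
finger_gap: 56.3
finger_force: 0.0
```

```bash
python3 - <<'E'
from h import *
from cell import manip
v=np.load('v.npy')
g=T(v,grip(v[3])[None])[0]
delta(manip.read_state(),[g[0],g[1],405],R.from_euler('xyz',[np.pi,0,np.pi/2+v[2]]))
E
```

```text
pos [202.4 511.4 405.2] t 1.225 F [ 0.1 -0.1 -0.3] gap 56.3 q [ 1.13  0.24  1.16 -0.    1.74  1.2 ]
shift/40 [-7.6   9.21  0.01] turn/10 [-0.    0.    0.01]
```

>>> jog_arm(commands=[{"dx": -0.76, "dy": 0.92, "dz": 0, "ax": 0, "ay": 0, "az": 0, "gripper": 0.4}, {"dx": -0.76, "dy": 0.92, "dz": 0, "ax": 0, "ay": 0, "az": 0, "gripper": 0.4}, {"dx": -0.76, "dy": 0.92, "dz": 0, "ax": 0, "ay": 0, "az": 0, "gripper": 0.4}, {"dx": -0.76, "dy": 0.92, "dz": 0, "ax": 0, "ay": 0, "az": 0, "gripper": 0.4}, {"dx": -0.76, "dy": 0.92, "dz": 0, "ax": 0, "ay": 0, "az": 0, "gripper": 0.4}, {"dx": -0.76, "dy": 0.92, "dz": 0, "ax": 0, "ay": 0, "az": 0, "gripper": 0.4}, {"dx": -0.76, "dy": 0.92, "dz": 0, "ax": 0, "ay": 0, "az": 0, "gripper": 0.4}, {"dx": -0.76, "dy": 0.92, "dz": 0, "ax": 0, "ay": 0, "az": 0, "gripper": 0.4}, {"dx": -0.76, "dy": 0.92, "dz": 0, "ax": 0, "ay": 0, "az": 0, "gripper": 0.4}, {"dx": -0.76, "dy": 0.93, "dz": 0, "ax": 0, "ay": 0, "az": 0, "gripper": 0.4}])

```text
clock: 2.48
eef_pos: [549.7, 181.3, 405.3]
eef_rot: [-3.141, 0.0, 1.506]
wrist_force: [-0.4, 0.7, -0.0]
finger_gap: 56.4
finger_force: 0.0
```

```bash
python3 - <<'E'
from h import *
from cell import manip,cams
import cv2
v=np.load('v.npy')
g=T(v,grip(v[3])[None])[0]
c=cams.camera('wrist');im=c['image'][:,:,::-1].copy()
for u in proj(c,T(v,np.array([grip(v[3],-60),grip(v[3],60)]))): cv2.circle(im,tuple(u.astype(int).tolist()),4,(0,0,255),1)
cv2.imwrite('pics/w1.png',im)
delta(manip.read_state(),[g[0],g[1],g[2]-11],R.from_euler('xyz',[np.pi,0,np.pi/2+v[2]]))
E
```

```text
pos [552.5 177.6 404.1] t 2.525 F [ 3.  -3.7 -1. ] gap 56.7 q [ 0.25  0.32  1.07 -0.    1.76  0.32]
shift/40 [ 0.13 -0.09  2.34] turn/10 [-0.01  0.01  0.01]
```

View pics/w1.png

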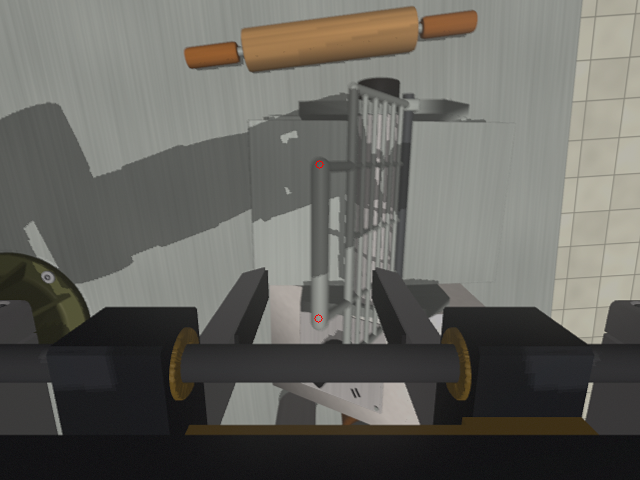

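The wrist view shows the bar running from (319,163) to (318,320), right under my predicted marks and between the fingers. I'll descend and grip.

>>> jog_arm(commands=[{"dx": 0, "dy": 0, "dz": 0.8, "ax": 0, "ay": 0, "az": 0, "gripper": 0.4}, {"dx": 0, "dy": 0, "dz": 0.8, "ax": 0, "ay": 0, "az": 0, "gripper": 0.4}, {"dx": 0, "dy": 0, "dz": 0.5, "ax": 0, "ay": 0, "az": 0, "gripper": 0.4}, {"dx": 0, "dy": 0, "dz": 0.2, "ax": 0, "ay": 0, "az": 0, "gripper": 0.4}, {"dx": 0, "dy": 0, "dz": 0, "ax": 0, "ay": 0, "az": 0, "gripper": 0.7}, {"dx": 0, "dy": 0, "dz": 0, "ax": 0, "ay": 0, "az": 0, "gripper": 1}, {"dx": 0, "dy": 0, "dz": 0, "ax": 0, "ay": 0, "az": 0, "gripper": 1}, {"dx": 0, "dy": 0, "dz": 0, "ax": 0, "ay": 0, "az": 0, "gripper": 1}], squeeze=25)

```text
clock: 3.52
eef_pos: [548.8, 182.5, 313.8]
eef_rot: [3.141, -0.0, 1.501]
wrist_force: [-0.3, 1.1, -0.5]
finger_gap: 19.9
finger_force: 0.0
```

```bash
python3 - <<'E'
from h import *
from cell import manip
v=np.load('v.npy')
s=manip.read_state()
print(s['eef_pos'],s['wrist_force'],s['finger_gap'],s['finger_force'],s['clock'])
h=np.array([20,190]); p=s['eef_pos']+[0,0,11]
l=R.from_euler('z',-v[2]).apply(p-[v[0],v[1],0]);e=l[[0,2]]-h
q0=np.arctan2(e[1],-e[0])+.175;print('q0',q0,'r',np.hypot(*e),l)
# incremental steps in sheeter x (=tool y) and tool z
for n in (20,):
    qs=np.linspace(q0,0,n+1);P=np.array([grip(q) for q in qs]);D=np.diff(P,axis=0)
    print(np.c_[qs[1:],D[:,0]/40,-D[:,2]/40].round(2).tolist())
E
```

```text
[548.78649134 182.53686454 313.78970686] [-0.31513696  1.1004958  -0.51337453] 19.87223217687162 0.0 3.525
q0 1.1507523392357826 r 162.7651565116218 [-71.23722431  93.56815    324.78970686]
[[1.09, -0.19, 0.13], [1.04, -0.18, 0.14], [0.98, -0.17, 0.15], [0.92, -0.16, 0.16], [0.86, -0.15, 0.17], [0.81, -0.14, 0.18], [0.75, -0.13, 0.19], [0.69, -0.12, 0.2], [0.63, -0.11, 0.2], [0.58, -0.1, 0.21], [0.52, -0.08, 0.21], [0.46, -0.07, 0.22], [0.4, -0.06, 0.22], [0.35, -0.05, 0.23], [0.29, -0.03, 0.23], [0.23, -0.02, 0.23], [0.17, -0.01, 0.23], [0.12, 0.01, 0.23], [0.06, 0.02, 0.23], [0.0, 0.03, 0.23]]
```

>>> jog_arm(commands=[{"dx": 0, "dy": 0, "dz": 0, "ax": 0, "ay": 0, "az": 0, "gripper": 1}, {"dx": 0, "dy": 0, "dz": 0.07, "ax": 0, "ay": 0, "az": 0, "gripper": 1}, {"dx": 0, "dy": 0, "dz": 0, "ax": 0, "ay": 0, "az": 0, "gripper": 1}, {"dx": 0, "dy": -0.19, "dz": 0.13, "ax": 0, "ay": 0, "az": 0, "gripper": 1}, {"dx": 0, "dy": -0.18, "dz": 0.14, "ax": 0, "ay": 0, "az": 0, "gripper": 1}])

```text
clock: 4.15
eef_pos: [533.9, 183.6, 301.4]
eef_rot: [3.139, -0.001, 1.501]
wrist_force: [-0.8, -1.4, 6.8]
finger_gap: 13.3
finger_force: 25.0
```

>>> jog_arm(commands=[{"dx": 0, "dy": -0.17, "dz": 0.15, "ax": 0, "ay": 0, "az": 0, "gripper": 1}, {"dx": 0, "dy": -0.16, "dz": 0.16, "ax": 0, "ay": 0, "az": 0, "gripper": 1}, {"dx": 0, "dy": -0.15, "dz": 0.17, "ax": 0, "ay": 0, "az": 0, "gripper": 1}, {"dx": 0, "dy": -0.14, "dz": 0.18, "ax": 0, "ay": 0, "az": 0, "gripper": 1}, {"dx": 0, "dy": -0.13, "dz": 0.19, "ax": 0, "ay": 0, "az": 0, "gripper": 1}, {"dx": 0, "dy": -0.12, "dz": 0.2, "ax": 0, "ay": 0, "az": 0, "gripper": 1}, {"dx": 0, "dy": -0.11, "dz": 0.2, "ax": 0, "ay": 0, "az": 0, "gripper": 1}, {"dx": 0, "dy": -0.1, "dz": 0.21, "ax": 0, "ay": 0, "az": 0, "gripper": 1}])

```text
clock: 5.15
eef_pos: [490.9, 186.7, 240.9]
eef_rot: [3.141, -0.0, 1.501]
wrist_force: [9.4, 2.6, -0.2]
finger_gap: 13.1
finger_force: 25.0
```

```bash
cat > g.py <<'E'
from h import *
from cell import manip
v=np.load('v.npy')
s=manip.read_state()
print(s['eef_pos'],s['wrist_force'],s['finger_gap'],s['finger_force'],s['clock'])
p=s['eef_pos']+[0,0,11]
l=R.from_euler('z',-v[2]).apply(p-[v[0],v[1],0]);e=l[[0,2]]-[20,190]
print('q',np.arctan2(e[1],-e[0])+.175,'r',np.hypot(*e),'to down/40',(grip(0)-l)/40)
E
python3 g.py
```

```text
[490.89152007 186.66310973 240.94660842] [ 9.4165027   2.61642155 -0.15783809] 13.066923404532979 25.000271201133728 5.15
q 0.5683462028866577 r 161.62182261635152 to down/40 [-0.2069302   0.00984881 -2.24509776]
```

>>> jog_arm(commands=[{"dx": 0, "dy": -0.07, "dz": 0.21, "ax": 0, "ay": 0, "az": 0, "gripper": 1}, {"dx": 0, "dy": -0.06, "dz": 0.22, "ax": 0, "ay": 0, "az": 0, "gripper": 1}, {"dx": 0, "dy": -0.05, "dz": 0.22, "ax": 0, "ay": 0, "az": 0, "gripper": 1}, {"dx": 0, "dy": -0.05, "dz": 0.23, "ax": 0, "ay": 0, "az": 0, "gripper": 1}, {"dx": 0, "dy": -0.03, "dz": 0.23, "ax": 0, "ay": 0, "az": 0, "gripper": 1}, {"dx": 0, "dy": -0.02, "dz": 0.23, "ax": 0, "ay": 0, "az": 0, "gripper": 1}, {"dx": 0, "dy": -0.01, "dz": 0.23, "ax": 0, "ay": 0, "az": 0, "gripper": 1}, {"dx": 0, "dy": 0.01, "dz": 0.23, "ax": 0, "ay": 0, "az": 0, "gripper": 1}, {"dx": 0, "dy": 0.01, "dz": 0.12, "ax": 0, "ay": 0, "az": 0, "gripper": 1}])

```text
clock: 6.28
eef_pos: [480.1, 187.3, 164.0]
eef_rot: [-3.141, 0.0, 1.501]
wrist_force: [-0.1, 3.9, 3.7]
finger_gap: 13.3
finger_force: 25.0
```

```bash
python3 g.py
```

```text
[480.07845678 187.32414847 164.03102665] [-0.05906096  3.87886626  3.65271374] 13.288531285889054 25.002044141292572 6.275
q 0.08178021286002427 r 160.810013609606 to down/40 [ 0.06388899  0.01240559 -0.32220822]
```

>>> jog_arm(commands=[{"dx": 0, "dy": 0.02, "dz": 0.1, "ax": 0, "ay": 0, "az": 0, "gripper": 1}, {"dx": 0, "dy": 0.02, "dz": 0.1, "ax": 0, "ay": 0, "az": 0, "gripper": 1}, {"dx": 0, "dy": 0.02, "dz": 0.08, "ax": 0, "ay": 0, "az": 0, "gripper": 1}, {"dx": 0, "dy": 0.01, "dz": 0.05, "ax": 0, "ay": 0, "az": 0, "gripper": 1}, {"dx": 0, "dy": 0, "dz": 0, "ax": 0, "ay": 0, "az": 0, "gripper": 1}])

```text
clock: 6.9
eef_pos: [481.8, 187.2, 150.5]
eef_rot: [-3.138, 0.001, 1.501]
wrist_force: [-5.1, 5.8, -0.8]
finger_gap: 13.6
finger_force: 25.0
```

```bash
python3 g.py
```

```text
[481.77382561 187.18240291 150.46262918] [-5.07048196  5.84272502 -0.84261407] 13.578305274310893 25.001524686813354 6.9
q -0.0032363301931653543 r 160.96061586950182 to down/40 [0.02136043 0.0129549  0.01700172]
```

>>> jog_arm(commands=[{"dx": 0, "dy": 0.01, "dz": 0.05, "ax": 0, "ay": 0, "az": 0, "gripper": 1}, {"dx": 0, "dy": 0.01, "dz": 0.05, "ax": 0, "ay": 0, "az": 0, "gripper": 1}, {"dx": 0, "dy": 0, "dz": 0, "ax": 0, "ay": 0, "az": 0, "gripper": 1}])

```text
clock: 7.28
eef_pos: [482.0, 187.3, 148.8]
eef_rot: [-3.138, 0.0, 1.502]
wrist_force: [-23.1, 2.1, 28.1]
finger_gap: 13.2
finger_force: 25.0
```

The force rose to 28 N, so the guard is on its hard stop. I'll open and rise.

>>> jog_arm(commands=[{"dx": 0, "dy": 0, "dz": 0, "ax": 0, "ay": 0, "az": 0, "gripper": 0.6}, {"dx": 0, "dy": 0, "dz": 0, "ax": 0, "ay": 0, "az": 0, "gripper": 0.6}, {"dx": 0, "dy": 0, "dz": 0, "ax": 0, "ay": 0, "az": 0, "gripper": 0.6}, {"dx": 0, "dy": 0, "dz": -0.4, "ax": 0, "ay": 0, "az": 0, "gripper": 0.55}, {"dx": 0, "dy": 0, "dz": -0.8, "ax": 0, "ay": 0, "az": 0, "gripper": 0.55}, {"dx": 0, "dy": 0, "dz": -1, "ax": 0, "ay": 0, "az": 0, "gripper": 0.55}, {"dx": 0, "dy": 0, "dz": -1, "ax": 0, "ay": 0, "az": 0, "gripper": 0.55}, {"dx": 0, "dy": 0, "dz": -0.5, "ax": 0, "ay": 0, "az": 0, "gripper": 0.55}, {"dx": 0, "dy": 0, "dz": 0, "ax": 0, "ay": 0, "az": 0, "gripper": 0.55}])

```text
clock: 8.4
eef_pos: [484.0, 187.1, 297.4]
eef_rot: [3.138, -0.001, 1.501]
wrist_force: [-0.8, 0.2, -1.2]
finger_gap: 42.2
finger_force: 0.0
```

```bash
cat > s.py <<'E'
from h import *
from cell import manip,cams
import sys,cv2
v=np.load('v.npy')
out,ang=float(sys.argv[1]),float(sys.argv[2])  # grasp height above panel; switch angle deg
# tool at switch angle: up-slope pointer => tool y = -y sheeter
z=np.array([.5,0,-.866]);u=np.array([.866,0,.5]);a=np.radians(ang-60)
pt=np.cos(a)*u-np.sin(a)*np.array([0,1,0]); y=np.cross(z,pt)
Rt=R.from_euler('z',v[2])*R.from_matrix(np.c_[np.cross(y,z),y,z])
tcp=T(v,panel(0,0,out-11)[None])[0]
s=manip.read_state(); delta(s,tcp,Rt)
print('target',tcp,Rt.as_euler('xyz'))
E
python3 - <<'E'
from h import *
from cell import cams
import cv2
v=np.load('v.npy');c=cams.camera('scene')
g=proj(c,T(v,np.array([grip(0,-60),grip(0,60)])));print(g)
im=c['image'][105:325,215:515,::-1].copy()
for u in g-[215,105]: cv2.circle(im,tuple(u.astype(int).tolist()),2,(0,0,255),1)
cv2.imwrite('pics/s2.png',cv2.resize(im,None,fx=2.66,fy=2.66))
E
python3 s.py 150 0
```

```text
[[320.21232728 200.41102075]
 [356.83728489 181.00650202]]
pos [483.7 187.  295.8] t 8.45 F [-1.  -0.5  0.1] gap 42.0 q [ 0.3   0.18  1.48 -0.    1.48  0.37]
shift/40 [-5.46  0.67  1.42] turn/10 [-2.93  0.78  2.93]
target [495.22290716 -32.79315809 238.874     ] [ 2.67793111 -0.25268168  1.03666248]
```

View pics/s2.png

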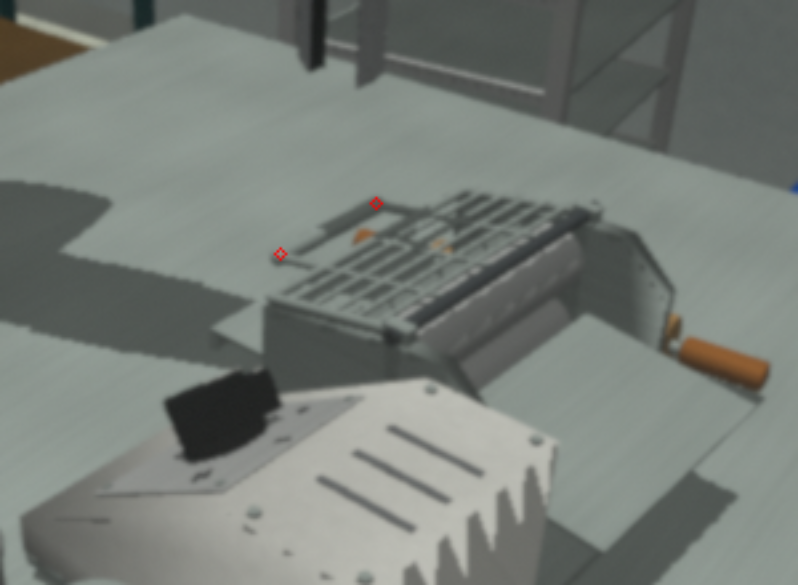

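The guard lies down on the cheeks, with the grip bar at the predicted marks (280,254) and (376,204). Next I'll go above the switch.

>>> jog_arm(commands=[{"dx": -0.9, "dy": 0.1, "dz": 0, "ax": 0, "ay": 0, "az": 0, "gripper": 0.55}, {"dx": -0.9, "dy": 0.1, "dz": 0, "ax": 0, "ay": 0, "az": 0, "gripper": 0.55}, {"dx": -0.9, "dy": 0.1, "dz": 0, "ax": 0, "ay": 0, "az": 0, "gripper": 0.55}, {"dx": -0.9, "dy": 0.1, "dz": 0, "ax": 0, "ay": 0, "az": 0, "gripper": 0.55}, {"dx": -0.9, "dy": 0.1, "dz": 0, "ax": -0.59, "ay": 0.16, "az": 0.59, "gripper": 0.55}, {"dx": -0.9, "dy": 0.1, "dz": 0, "ax": -0.59, "ay": 0.16, "az": 0.59, "gripper": 0.55}, {"dx": 0, "dy": 0, "dz": 0, "ax": -0.59, "ay": 0.16, "az": 0.59, "gripper": 0.55}, {"dx": 0, "dy": 0, "dz": 0, "ax": -0.59, "ay": 0.16, "az": 0.59, "gripper": 0.55}, {"dx": 0, "dy": 0, "dz": 0, "ax": -0.59, "ay": 0.16, "az": 0.59, "gripper": 0.55}, {"dx": 0, "dy": 0, "dz": 0, "ax": 0, "ay": 0, "az": 0, "gripper": 0.55}])

```text
clock: 9.7
eef_pos: [487.8, -29.8, 293.6]
eef_rot: [2.677, -0.255, 1.035]
wrist_force: [-0.3, -0.2, -0.7]
finger_gap: 42.6
finger_force: 0.0
```

```bash
python3 s.py 110 0
```

```text
pos [487.8 -29.8 293.6] t 9.7 F [-0.3 -0.2 -0.7] gap 42.6 q [-0.16 -0.19  1.93  0.06  0.88  0.41]
shift/40 [-0.32 -0.42  2.28] turn/10 [ 0.   -0.01 -0.01]
target [515.1732281  -34.20194994 204.234     ] [ 2.67793111 -0.25268168  1.03666248]
```

>>> jog_arm(commands=[{"dx": -0.16, "dy": -0.21, "dz": 0.6, "ax": 0, "ay": 0, "az": 0, "gripper": 0.55}, {"dx": -0.16, "dy": -0.21, "dz": 0.7, "ax": 0, "ay": 0, "az": 0, "gripper": 0.55}, {"dx": 0, "dy": 0, "dz": 0.6, "ax": 0, "ay": 0, "az": 0, "gripper": 0.55}, {"dx": 0, "dy": 0, "dz": 0.38, "ax": 0, "ay": 0, "az": 0, "gripper": 0.55}, {"dx": 0, "dy": 0, "dz": 0, "ax": 0, "ay": 0, "az": 0, "gripper": 0.55}])

```text
clock: 10.32
eef_pos: [516.5, -34.5, 204.3]
eef_rot: [2.678, -0.255, 1.036]
wrist_force: [0.3, -0.4, 0.2]
finger_gap: 42.6
finger_force: 0.0
```

```bash
python3 s.py 37 0; python3 - <<'E'
from h import *
from cell import cams
import cv2
v=np.load('v.npy');c=cams.camera('wrist');im=c['image'][:,:,::-1].copy()
a=np.radians(60);L=[]
for x,y in((-29,8),(27,8),(27,5),(44,5),(44,-5),(27,-5),(27,-8),(-29,-8)):
    L.append(panel(x*np.cos(a)-y*np.sin(a),x*np.sin(a)+y*np.cos(a),47))
cv2.polylines(im,[proj(c,T(v,np.array(L))).astype(np.int32)],True,(0,0,255),1)
cv2.imwrite('pics/w2.png',im)
E
```

```text
pos [516.5 -34.5 204.3] t 10.325 F [ 0.3 -0.4  0.2] gap 42.6 q [-0.16 -0.03  2.    0.08  0.65  0.38]
shift/40 [-0.01 -0.03  1.81] turn/10 [-0.   -0.01 -0.01]
target [551.58256381 -36.77299507 141.016     ] [ 2.67793111 -0.25268168  1.03666248]
```

View pics/w2.png

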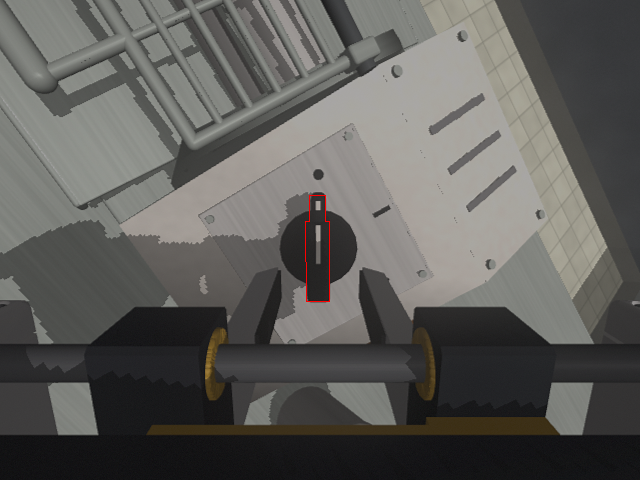

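The outline I drew lies exactly on the bar (centre (318,250)), and it sits centred between the fingers. I'll descend and grip.

>>> jog_arm(commands=[{"dx": 0, "dy": -0.03, "dz": 0.6, "ax": 0, "ay": 0, "az": 0, "gripper": 0.55}, {"dx": 0, "dy": 0, "dz": 0.6, "ax": 0, "ay": 0, "az": 0, "gripper": 0.55}, {"dx": 0, "dy": 0, "dz": 0.4, "ax": 0, "ay": 0, "az": 0, "gripper": 0.55}, {"dx": 0, "dy": 0, "dz": 0.21, "ax": 0, "ay": 0, "az": 0, "gripper": 0.55}, {"dx": 0, "dy": 0, "dz": 0, "ax": 0, "ay": 0, "az": 0, "gripper": 0.8}, {"dx": 0, "dy": 0, "dz": 0, "ax": 0, "ay": 0, "az": 0, "gripper": 1}, {"dx": 0, "dy": 0, "dz": 0, "ax": 0, "ay": 0, "az": 0, "gripper": 1}, {"dx": 0, "dy": 0, "dz": 0, "ax": 0, "ay": 0, "az": 0, "gripper": 1}, {"dx": 0, "dy": 0, "dz": 0, "ax": 0, "ay": 0, "az": 0, "gripper": 1}], squeeze=50)

```text
clock: 11.5
eef_pos: [551.4, -35.9, 142.5]
eef_rot: [2.677, -0.257, 1.035]
wrist_force: [-7.7, 3.6, 5.9]
finger_gap: 15.4
finger_force: 50.0
```

```bash
python3 s.py 37 0
```

```text
pos [551.4 -35.9 142.5] t 11.5 F [-7.7  3.6  5.9] gap 15.4 q [-0.15  0.14  1.98  0.09  0.49  0.38]
shift/40 [-0.03 -0.    0.03] turn/10 [ 0.01 -0.02 -0.02]
target [551.58256381 -36.77299507 141.016     ] [ 2.67793111 -0.25268168  1.03666248]
```

>>> jog_arm(commands=[{"dx": 0, "dy": 0, "dz": 0, "ax": 0, "ay": 0, "az": 0.5, "gripper": 1}, {"dx": 0, "dy": 0, "dz": 0, "ax": 0, "ay": 0, "az": 0.6, "gripper": 1}, {"dx": 0, "dy": 0, "dz": 0, "ax": 0, "ay": 0, "az": 0.6, "gripper": 1}, {"dx": 0, "dy": 0, "dz": 0, "ax": 0, "ay": 0, "az": 0.6, "gripper": 1}, {"dx": 0, "dy": 0, "dz": 0, "ax": 0, "ay": 0, "az": 0.6, "gripper": 1}, {"dx": 0, "dy": 0, "dz": 0, "ax": 0, "ay": 0, "az": 0.6, "gripper": 1}, {"dx": 0, "dy": 0, "dz": 0, "ax": 0, "ay": 0, "az": 0.6, "gripper": 1}, {"dx": 0, "dy": 0, "dz": 0, "ax": 0, "ay": 0, "az": 0.6, "gripper": 1}, {"dx": 0, "dy": 0, "dz": 0, "ax": 0, "ay": 0, "az": 0.6, "gripper": 1}, {"dx": 0, "dy": 0, "dz": 0, "ax": 0, "ay": 0, "az": 0, "gripper": 1}])

```text
clock: 12.75
eef_pos: [552.2, -37.6, 143.1]
eef_rot: [3.073, -0.525, 0.065]
wrist_force: [-0.8, -12.0, 2.4]
finger_gap: 15.3
finger_force: 50.0
```

```bash
python3 s.py 37 60; python3 -c "
from cell import manip;s=manip.read_state();print(s['moment'],s['finger_force'])"
```

```text
pos [552.2 -37.6 143.1] t 12.75 F [ -0.8 -12.    2.4] gap 15.3 q [-0.15  0.14  1.98  0.09  0.49  1.3 ]
shift/40 [-0.04 -0.02  0.04] turn/10 [ 0.01 -0.03  0.67]
target [551.58256381 -36.77299507 141.016     ] [ 3.14159265 -0.52361148 -0.07049797]
[-1.91463198  0.58843735 -1.49219133] 50.038665533065796
```

>>> jog_arm(commands=[{"dx": 0, "dy": 0, "dz": 0, "ax": 0, "ay": 0, "az": 0.35, "gripper": 1}, {"dx": 0, "dy": 0, "dz": 0, "ax": 0, "ay": 0, "az": 0.3, "gripper": 1}, {"dx": 0, "dy": 0, "dz": 0, "ax": 0, "ay": 0, "az": 0, "gripper": 1}, {"dx": 0, "dy": 0, "dz": 0, "ax": 0, "ay": 0, "az": 0, "gripper": 0.55}, {"dx": 0, "dy": 0, "dz": 0, "ax": 0, "ay": 0, "az": 0, "gripper": 0.55}, {"dx": 0, "dy": 0, "dz": 0, "ax": 0, "ay": 0, "az": 0, "gripper": 0.55}, {"dx": 0, "dy": 0, "dz": -0.5, "ax": 0, "ay": 0, "az": 0, "gripper": 0.55}, {"dx": 0, "dy": 0, "dz": -0.8, "ax": 0, "ay": 0, "az": 0, "gripper": 0.55}, {"dx": 0, "dy": 0, "dz": -1, "ax": 0, "ay": 0, "az": 0, "gripper": 0.55}, {"dx": 0, "dy": 0, "dz": -0.5, "ax": 0, "ay": 0, "az": 0, "gripper": 0.55}])

```text
clock: 14.0
eef_pos: [495.3, -32.3, 240.9]
eef_rot: [3.139, -0.53, -0.064]
wrist_force: [-0.2, -0.2, 0.2]
finger_gap: 42.2
finger_force: 0.0
```

```bash
python3 - <<'E'
from h import *
from cell import cams,manip
import cv2
v=np.load('v.npy');c=cams.camera('wrist');im=c['image'][:,:,::-1].copy()
L=[panel(x,y,47) for x,y in((-29,8),(27,8),(27,5),(44,5),(44,-5),(27,-5),(27,-8),(-29,-8))]
cv2.polylines(im,[proj(c,T(v,np.array(L))).astype(np.int32)],True,(0,0,255),1)
s=cams.camera('scene')['image'][105:325,215:515,::-1]
im=np.vstack([cv2.resize(im,(480,300)),cv2.resize(s,(480,300))])
cv2.imwrite('pics/w3.png',im)
E
```

```text
(no output)
```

View pics/w3.png

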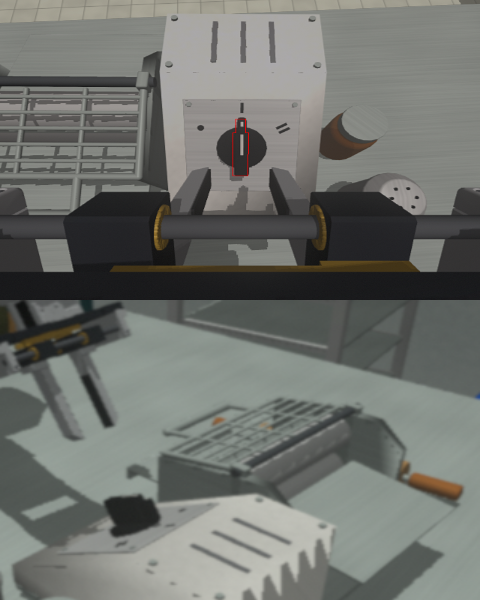

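The pointer sits at the single stroke (240,120), on my outline. The guard is still down, the jar and dredger are in place, and the gripper is clear.

```bash
python3 -c "
from cell import job;print(job.sign_off())"
```

```text
the job is handed in; nothing more can be done
None
```

I lowered the guard onto its hard stop, turned the switch one click to the single stroke (slow), backed the gripper clear and handed the job in at about 14 s; no verdict came back, but the last pictures show the pointer on the stroke, the guard down and the jar and dredger in place (the arm never went near the rolling pin).

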